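Roll the geared feed roller out of its spring clip

TASK

Take the feed roller that has a gear on its end out of its spring clip and lay it gently in the grey parts tray for cleaning. One jaw of the clip is rigid and the other is sprung and they look alike: feel which one gives, roll the roller out sideways past that one without forcing the clip, and do not yank it straight up. Leave the plain roller in its clip and everything else where it stands.

Things in the scene. Friction and masses are not known exactly. Their poses are not given: they have to be found in the camera images.
- geared_roller: Roller with a white gear on one end, 0.24 to 0.36 kg, lying level in the clip of either station. Origin on its axis at mid-sleeve, y axis along it towards the gear. Black rubber sleeve 44 mm across, y -55 to 55 mm; steel journals 36 mm across on both sides, to y -86 and 86; gear 48 mm across, y 86 to 96, stub to 100. Grip it across the sleeve from above.
- geared_shaft: The steel shaft of the geared roller, part of it, with the same origin and axes; its bare ends are the journals. The clip is delicate: over 45 N on the journals while the roller is being moved, or 90 N at any time, damages it. Close the gripper on the sleeve well centred and softly (some 20 N; 40 N once centred): a hard off-centre grip presses the roller against a jaw.
- plain_roller: The same roller without a gear, in the clip of the other station. To be left there.
- unit: Feed unit fixed to the bench: a 250 x 220 x 12 mm plate with low rails, origin at the middle of its underside, long side along its x axis, with two equal roller stations, each with a spring clip (see station_1). A roller's axis runs along y, 74 mm above the table, its journals on two 26 mm wide seats at y -70 and 70 mm. Between the journals the fingers have free room.
- station_1 (a point): Station at x = -70 mm of the unit; the point is mid-roller, on its axis. Its two jaws stand on the -x and +x side of the roller: each is two 6 mm steel posts (14 mm wide, at y -70 and 70, centre line 21.5 mm from the roller axis) with round 40 mm heads, centres 32 mm above the axis. The heads overhang the journals and leave a gap of 3 mm: a straight pull jams.
- station_2 (a point): Station at x = +70 mm, alike. In each clip one jaw is rigid, the other pivots outward on a spring hinge 52 mm below the roller axis, about 0.8 N per mm plus friction. Which one varies, unseen. At the rigid jaw the roller stops dead within 1 mm (only gripper and arm give). It clears the rigid head after 17 mm sideways; 33 mm sideways by 34 mm up, then up, frees it.
- tray: Open grey plastic parts tray fixed on the bench, 260 x 130 x 30 mm outside, walls and floor 5 mm; origin at the middle of its underside, long side along its x axis. It stands to the left or to the right of the feed unit. The roller fits in it only lengthwise, then its axis is about 28 mm above the table.
- meter_case: Closed black instrument case, 190 x 110 x 56 mm high, on the other side of the feed unit, fixed. Origin at the middle of its underside. Not part of the work.
- spray_can: White spray can, 60 mm across, 170 mm tall, standing beyond the feed unit; origin under its middle. Leave alone.
- oil_bottle: Amber bottle, 64 mm across, 160 mm tall, standing beyond the feed unit; origin under its middle. Leave alone.
- screwdriver: Screwdriver lying beyond the feed unit. Leave alone.
Things that resemble listed ones, but are neither listed nor needed, are in the scene too. What is shaped like the geared_roller but blue or green is not meant.

How it is judged:
By the outcome, as a careful person would: the job done as asked, in the order asked, and still so for the second after the job is handed in, with the robot touching nothing.
It also fails if it takes over 59 s, if anything falls off the work surface, if the arm or the gripper's body presses on something with over 40 N, if the wrist force passes 120 N, or if a joint passes its speed limit or range.

ROBOT

A 6-joint arm with a two-finger parallel gripper is mounted at the origin on the work surface. World frame = base frame: x ahead of the robot, y to its left, z up, the work surface at z = 0. Lengths are in m, angles in degrees, forces in N, time in s.
With the tool pointing down it reaches from about 0.25 to 0.85 m from the base axis. Payload 12.5 kg.
Tool frame: the origin (TCP) lies on the mounting face of the last link; the fingertips stand 186 mm ahead of it and the grasp point (between the pads) lies 167 mm ahead of it; z points along the fingers, y is the line along which they close (so a half turn about z gives the same grasp; the last joint's range is limited). The gripper opens to 93 mm and grips with 3 to 60 N. Pads are 15 mm wide; open, the fingers measure 128 mm over their backs; the gripper's body (75 mm by 188 mm) begins 65 mm behind the grasp point.
Start: joints at [58.35, 20.094, 94.641, -0, 65.266, -4.847], TCP at [0.248, 0.491, 0.405] pointing down, gripper open.
Joint ranges: [-157.81, 157.81], [-45, 120.19], [0.68, 151.7], [-89.99, 269.99], [4.06, 180], [-164.3, 164.3]. Speed limits (degrees/s): [127.2, 127.2, 159.86, 180, 180, 180].

INTERFACE

Orientations are given as a 3x3 rotation matrix whose columns are the frame's x, y, z axes.
In Python, from bench import robot, imaging, finder gives the robot as it stands.
- The arm moves only by the tool carry_out, never from a script. Its argument "increments" is a list of rows, each a list of 2 entries, a list of its own where there are three numbers: the shift along the tool's x, y, z each as a share of 0.03 m, from -1 to 1, then the turn, a rotation vector about the tool's x, y, z each as a share of 0.12 rad, from -1 to 1. In form: [[[x, y, z], [ax, ay, az]], ...]. A call has 1 to 10 rows; each row shifts and turns the commanded pose from where the row before left it, along the tool's axes as they then stand; what a row does not reach is not made up. A row lasts 1/12 s, in which the tool goes at most 41.7 mm and 7.16 degrees, less where a joint would pass 70% of its speed; a pose out of reach is approached as far as the arm can. A call with a number of a shift or a turn outside -1 to 1 is refused whole. A call with a gripper value outside its range is refused whole. "fingers" is the finger opening in mm, from 0 to 93, set as the call begins (left out, the last holds). The fingers move at their own pace and stop on an object; the grip force is fixed at half the most. Time passes only in rows, so rows that do not move let the fingers close. It gives the time, the measured TCP pose, the force, the opening and the grip force at its end, in the units of the state.
- robot.sense(): the state, without advancing time (a new reading comes with each control period).
- imaging.grab_frame(name): name is "scene" or "side" or "wrist"; returns a dict with "img" (480x640x3 uint8, red, green, blue), "depth" (480x640 float32, m along the optical axis (not along the pixel's ray), 0 where there is no reading), "mtx" (3x3 intrinsics, pixels), "rvec" (rotation vector, rad) and "tvec" (3), from world to camera coordinates, as OpenCV has them. Camera axes: x right, y down, z forward; pixel columns grow to the right and rows downward; lengths in m; the calibration is good to about 2 mm. The wrist camera is an equidistant fisheye: a pixel r from the principal point sees the ray r / f radians off the axis. A picture is of the moment at which its call begins.
- robot.sign_off(): hands the job in; it is judged then, once.
Trained networks look in the newest picture that a camera, given by its name, has taken for a name from the list of things; names that differ only in an ending like _2 or _b are one class to them, and where a whole thing is asked for, a point or a joint stands for the part that bears it (a point fixed in the world has none). Each returns a list of dicts, best first, with "p" (0 to 1); they miss things now and then, are a little off and sometimes report something else, mostly with a low value. They report only what shows in the picture. A call takes as long as a camera call. They do not tell look-alikes from the thing itself.
- finder.boxes_of(camera, target): "point" ([x, y, z] in m, in world coordinates, good to about 4 mm: the middle of the surface that is visible of it).
- finder.silhouettes(camera, target): "mask" (480x640 bool, what is visible of it).
The state is a dict: "time_s": time; "joint_positions": joint angles; "qd": joint speeds; "joint_efforts": joint torques, N m; "position": TCP position; "tcp_rot": TCP orientation; "contact_force": force on the tool from outside, world axes, zero at the start; "wrist_torque": the same for the moment, N m; "opening": finger opening in m; "finger_force": force on a finger pad.
Only numpy, scipy, OpenCV 4.12 (cv2) and the standard library are available. Lean on these libraries where they do the work, as an engineer would, in place of code of your own. Each camera call takes 0.05 s, during which the arm holds its last target. There are 200 camera calls.

## Working session

There is one attempt and no reset: what is moved stays moved. The work goes in short steps, Python scripts to look and compute and a tool call to move; the robot and the scene stay as the last step left them, time stands still between calls to the robot, and variables do not carry over. Pictures are saved under pics/ and viewed, at most 10 in all, crops included, and the job is handed in when it is done.

Besides the shell and the picture viewer there is one more tool, called after ">>>" as name(argument=value, ...), one argument or row to a line, values as JSON. carry_out: Moves the arm, as the interface text tells. Its arguments: {"type":"object","properties":{"increments":{"type":"array"},"fingers":{"type":"number"}},"required":["increments"]}

```bash
mkdir -p pics; cat > h.py <<'E'
import numpy as np, cv2
from bench import robot, imaging, finder
def grab(n,save=None):
    f=imaging.grab_frame(n)
    if save: cv2.imwrite(f'pics/{save}.png',f['img'][:,:,::-1])
    return f
def Rt(f): return cv2.Rodrigues(np.array(f['rvec'],float))[0],np.array(f['tvec'],float).ravel()
def cloud(f,mask=None):  # pinhole
    K=f['mtx'];R,t=Rt(f);d=f['depth'];m=d>0
    if mask is not None:m&=mask
    v,u=np.nonzero(m);z=d[v,u]
    P=np.c_[(u-K[0][2])/K[0][0]*z,(v-K[1][2])/K[1][1]*z,z]
    return (P-t)@R
E
python3 - <<'E'
from h import *
s=robot.sense();print({k:np.round(v,3).tolist() for k,v in s.items()})
fs={c:grab(c,c+'0') for c in('scene','side')}
cv2.imwrite('pics/both.png',np.vstack([cv2.resize(fs[c]['img'],(400,300)) for c in fs])[:,:,::-1])
for c in fs:
  for t in('geared_roller','plain_roller','unit','tray','meter_case','spray_can','oil_bottle','station_1'):
    print(c,t,[(round(b['p'],2),np.round(b['point'],3).tolist()) for b in finder.boxes_of(c,t)][:4])
E
```

```text
{'time_s': 0.0, 'joint_positions': [58.35, 20.127, 94.677, 0.0, 65.266, -4.849], 'qd': [-0.075, -0.021, -0.116, 0.002, -0.015, -0.032], 'joint_efforts': [0.001, -49.732, -28.525, 0.07, 0.026, -0.0], 'position': [0.248, 0.491, 0.404], 'tcp_rot': [[-0.893, 0.451, -0.001], [0.451, 0.893, -0.001], [0.0, -0.001, -1.0]], 'contact_force': [1.113, -0.388, 0.167], 'wrist_torque': [-0.024, 0.027, 0.076], 'finger_force': 0.0, 'opening': 0.093}
scene geared_roller [(0.98, [0.753, -0.383, 0.038]), (0.96, [0.603, 0.024, 0.092]), (0.81, [0.297, 0.234, 0.039]), (0.8, [0.546, -0.507, 0.041])]
scene plain_roller [(0.64, [0.467, -0.006, 0.087])]
scene unit [(0.57, [0.576, 0.015, 0.012]), (0.36, [0.553, -0.256, 0.052])]
scene tray [(0.86, [0.569, 0.283, 0.002])]
scene meter_case [(0.79, [0.556, -0.254, 0.053])]
scene spray_can [(0.92, [0.791, 0.15, 0.124])]
scene oil_bottle []
scene station_1 [(0.74, [0.599, 0.07, 0.085]), (0.7, [0.575, 0.007, 0.014])]
side geared_roller [(0.86, [0.584, 0.01, 0.09]), (0.8, [0.287, -0.228, 0.038]), (0.7, [0.512, -0.528, 0.04]), (0.58, [0.283, 0.212, 0.039])]
side plain_roller [(0.65, [0.449, -0.012, 0.087])]
side unit [(0.58, [0.514, -0.05, 0.014]), (0.33, [0.552, 0.295, 0.006])]
side tray [(0.62, [0.551, 0.294, 0.005])]
side meter_case [(0.96, [0.517, -0.281, 0.047]), (0.24, [0.514, -0.051, 0.011])]
side spray_can [(0.75, [0.756, 0.128, 0.105])]
side oil_bottle [(0.65, [0.759, -0.023, 0.082])]
side station_1 [(0.7, [0.513, -0.049, 0.011])]
```

View pics/scene0.png

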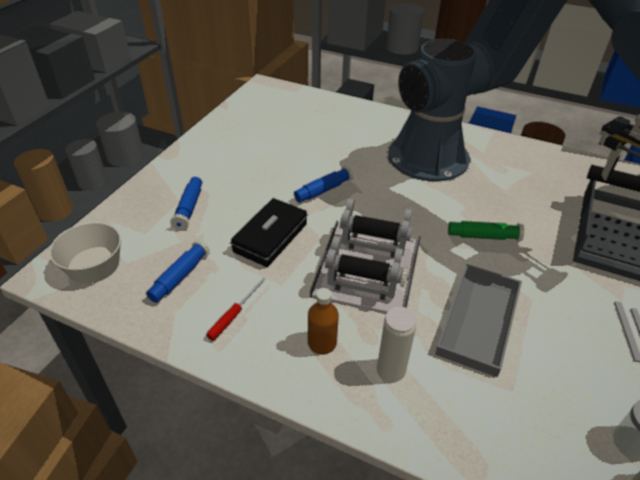

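View pics/side0.png

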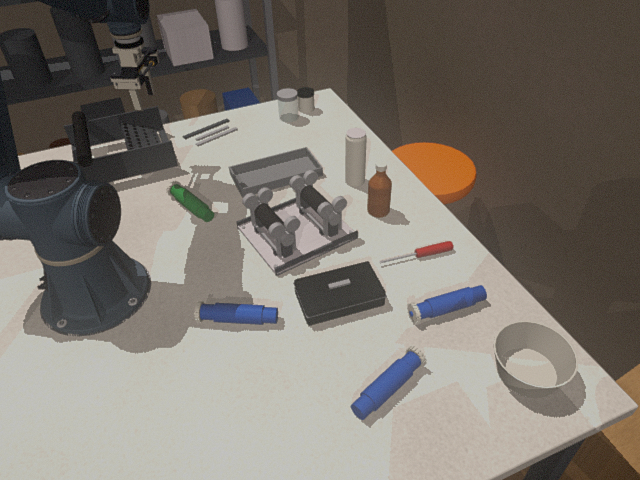

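The scene view shows the two stations around (375,227) and (365,270), the tray at (480,320) to the unit's left, the case at (270,230), and blue and green decoys. The side view agrees, with the rollers at (268,215) and (318,195). Neither view shows clearly which roller has the gear, so I'll crop in and fit the geometry.

```bash
python3 - <<'E'
from h import *
fs={c:grab(c) for c in('scene','side')}
a=fs['scene']['img'][190:310,305:430];b=fs['side']['img'][170:275,230:360]
cv2.imwrite('pics/crop.png',np.hstack([cv2.resize(a,(400,400),interpolation=3),cv2.resize(b,(400,400),interpolation=3)])[:,:,::-1])
for c,f in fs.items():
  hsv=f['img'].max(2)
  for t in('geared_roller','plain_roller'):
    for m in finder.silhouettes(c,t)[:4]:
      P=cloud(f,m['mask'])
      if len(P)<30: continue
      mu=np.median(P,0)
      if not(0.38<mu[0]<.7 and abs(mu[1])<.15): continue
      P=P[P[:,2]>.06]
      q=cloud(f,m['mask']&(hsv<70)); q=q[q[:,2]>.06]
      ang=lambda X:np.degrees(np.arctan2(*np.linalg.svd(X[:,:2]-X[:,:2].mean(0),full_matrices=0)[2][0][::-1]))
      print(c,t,round(m['p'],2),len(P),mu.round(3),P.min(0).round(3),P.max(0).round(3),'blk',len(q),q.mean(0).round(4),q[:,2].max().round(4),np.percentile(q,98,0).round(3),np.percentile(q,2,0).round(3),round(ang(q),1))
  P=cloud(f)
  # plate: z 8-17mm, near
  s=P[(P[:,2]>.007)&(P[:,2]<.030)&(P[:,0]>.38)&(P[:,0]<.72)&(abs(P[:,1]-.01)<.17)]
  print(c,'plate',len(s),cv2.minAreaRect((s[:,:2]*1000).astype(np.float32)),np.median(s[:,2]))
  for m in finder.silhouettes(c,'tray')[:1]:
    s=cloud(f,m['mask']); print('tray all',cv2.minAreaRect((s[:,:2]*1000).astype(np.float32)),np.percentile(s,[1,50,99],axis=0).round(3).tolist()); s=s[(s[:,2]>.024)&(s[:,2]<.036)]
    print(c,'rim',len(s),cv2.minAreaRect((s[:,:2]*1000).astype(np.float32)))
E
```

```text
scene geared_roller 0.95 1144 [0.602 0.028 0.09 ] [ 0.564 -0.048  0.061] [0.624 0.113 0.101] blk 910 [0.6034 0.0196 0.0877] 0.1002 [0.62  0.072 0.099] [ 0.581 -0.035  0.068] 99.9
scene plain_roller 0.65 927 [ 0.466 -0.003  0.089] [ 0.427 -0.09   0.063] [0.487 0.078 0.101] blk 804 [ 0.4662 -0.0045  0.0865] 0.1008 [0.483 0.049 0.099] [ 0.444 -0.059  0.067] 100.2
scene plate 4085 ((520.2505493164062, 24.808937072753906), (254.65016174316406, 265.98114013671875), 9.452742576599121) 0.013557408206400457
tray all ((548.140625, 282.9305419921875), (292.74176025390625, 135.06124877929688), 0.37668853998184204) [[0.433, 0.219, 0.002], [0.568, 0.285, 0.007], [0.692, 0.346, 0.034]]
scene rim 920 ((561.551025390625, 282.1527099609375), (265.62823486328125, 130.0093231201172), 0.5367457270622253)
side geared_roller 0.74 548 [0.587 0.01  0.089] [ 0.561 -0.076  0.062] [0.628 0.083 0.127] blk 296 [0.5797 0.0251 0.0881] 0.0999 [0.602 0.065 0.099] [ 0.563 -0.014  0.069] -80.0<stdin>:16: RuntimeWarning: Mean of empty slice.
  ret = um.true_divide(
Traceback (most recent call last):
ValueError: zero-size array to reduction operation maximum which has no identity
```

View pics/crop.png

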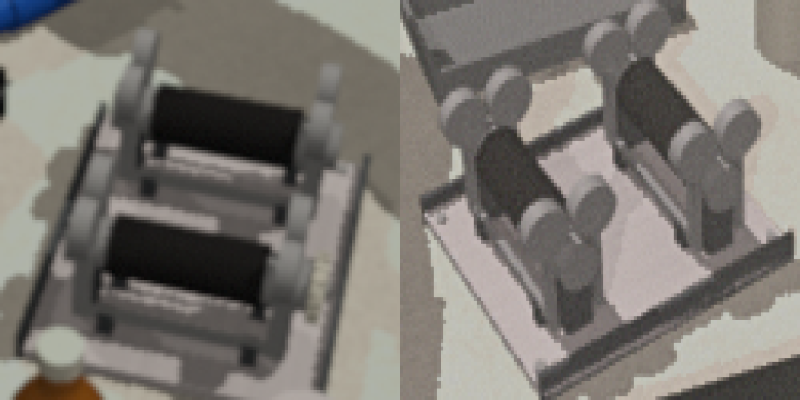

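The crop shows the far roller, at right-centre of the left panel, with a toothed white gear at about (320,285) on its +y end. The near one is plain. The unit is yawed about 10°. I'll turn the tool and go above the far roller for a wrist view.

>>> carry_out(
  increments=[
    [[0, 0, 0], [0, 0, 0.967]],
    [[0, 0, 0], [0, 0, 0.967]],
    [[0, 0, 0], [0, 0, 0.967]],
    [[0, 0, 0], [0, 0, 0.967]],
    [[0, 0, 0], [0, 0, 0.967]],
    [[0, 0, 0], [0, 0, 0.967]],
    [[0, 0, 0], [0, 0, 0.967]],
    [[0, 0, 0], [0, 0, 0.967]],
    [[-0.5, 0.24, 0], [0, 0, 0]],
    [[-0.97, 0.476, 0], [0, 0, 0]],
  ],
)

```text
time_s: 2.03
position: [0.276, 0.452, 0.4046]
tcp_rot: [[-0.176, 0.984, -0.0], [0.984, 0.176, 0.001], [0.001, -0.0, -1.0]]
contact_force: [0.9, 0.4, -0.4]
opening: 0.0929
finger_force: 0.0
```

>>> carry_out(
  increments=[
    [[-0.97, 0.476, 0], [0, 0, 0]],
    [[-0.97, 0.476, 0], [0, 0, 0]],
    [[-0.97, 0.476, 0], [0, 0, 0]],
    [[-0.97, 0.476, 0], [0, 0, 0]],
    [[-0.97, 0.476, 0], [0, 0, 0]],
    [[-0.97, 0.476, 0], [0, 0, 0]],
    [[-0.97, 0.476, 0], [0, 0, 0]],
    [[-0.97, 0.476, 0], [0, 0, 0]],
    [[-0.97, 0.476, 0], [0, 0, 0]],
    [[-0.97, 0.476, 0], [0, 0, 0]],
  ],
)

```text
time_s: 2.87
position: [0.4687, 0.188, 0.4049]
tcp_rot: [[-0.174, 0.985, 0.0], [0.985, 0.174, 0.0], [0.0, 0.0, -1.0]]
contact_force: [0.3, 0.7, 0.7]
opening: 0.0932
finger_force: 0.0
```

>>> carry_out(
  increments=[
    [[-0.97, 0.476, 0], [0, 0, 0]],
    [[-0.97, 0.476, 0], [0, 0, 0]],
    [[-0.97, 0.476, 0], [0, 0, 0]],
    [[-0.97, 0.476, 0], [0, 0, 0]],
    [[-0.97, 0.476, 0], [0, 0, 0]],
    [[-0.97, 0.476, 0], [0, 0, 0]],
    [[-0.5, 0.24, 0], [0, 0, 0]],
    [[0, 0, 0], [0, 0, 0]],
    [[0, 0, 0], [0, 0, 0]],
    [[0, 0, 0], [0, 0, 0]],
  ],
)

```text
time_s: 3.7
position: [0.592, 0.0195, 0.4046]
tcp_rot: [[-0.174, 0.985, -0.001], [0.985, 0.174, 0.0], [0.0, -0.0, -1.0]]
contact_force: [-1.2, 1.3, 0.6]
opening: 0.0928
finger_force: 0.0
```

```bash
cat >> h.py <<'E'
def wcloud(f,mask=None): # fisheye, depth along optical axis
    K=f['mtx'];R,t=Rt(f);d=f['depth'];m=d>0
    if mask is not None:m&=mask
    v,u=np.nonzero(m);z=d[v,u]
    a=(u-K[0][2])/K[0][0];b=(v-K[1][2])/K[1][1];r=np.hypot(a,b)+1e-12;s=np.tan(r)/r
    return (np.c_[a*s*z,b*s*z,z]-t)@R
E
python3 - <<'E'
from h import *
f=grab('wrist','w1');s=robot.sense();print(s['position'].round(4) if hasattr(s['position'],'round') else s['position'],s['tcp_rot'],s['joint_positions'],s['time_s'])
R,t=Rt(f);print('cam',-R.T@t,R[2])
for tg in('geared_roller','plain_roller'):
  for m in finder.silhouettes('wrist',tg)[:4]:
    P=wcloud(f,m['mask']&(f['img'].max(2)<60))
    if len(P)<50: continue
    P=P[P[:,2]>.075]
    if len(P)<50: continue
    print(tg,m['p'],len(P),P.mean(0).round(4),cv2.minAreaRect((P[:,:2]*1000).astype(np.float32)),np.percentile(P[:,2],99))
E
```

```text
[0.5919 0.0197 0.4048] [[-1.74566201e-01  9.84645398e-01 -2.87042634e-04]
 [ 9.84645420e-01  1.74566249e-01  1.48124403e-04]
 [ 1.95957968e-04 -2.56777700e-04 -9.99999948e-01]] [-2.59467573e+00  2.44880238e+01  8.81309250e+01  8.37706738e-03
  6.73978651e+01 -1.26513128e+01] 3.75
cam [0.57729425 0.10188069 0.38421354] [ 0.05119925 -0.291925   -0.95506986]
geared_roller 0.83 6224 [0.5905 0.0181 0.0915] ((589.566650390625, 24.5694580078125), (43.49090576171875, 149.8940887451172), 9.372373580932617) 0.09653887927698902
plain_roller 0.69 5229 [ 0.4592 -0.0045  0.0905] ((453.8309631347656, 3.1191558837890625), (39.416080474853516, 147.3358612060547), 9.26396656036377) 0.09644837464807066
```

View pics/w1.png

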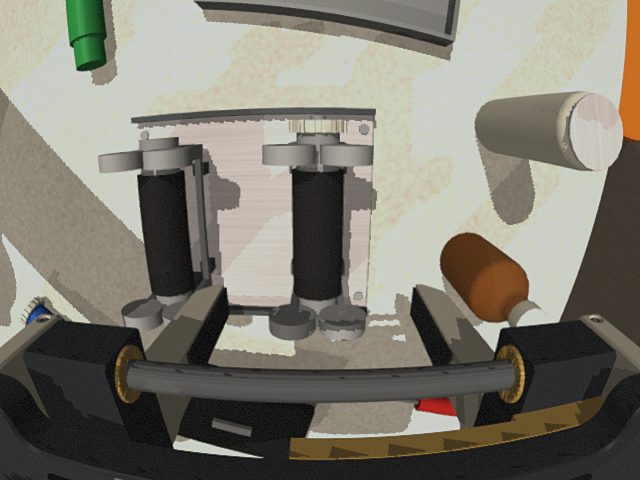

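The wrist view confirms the gear, at (318,125) on the +y end of the roller under the tool, with its sleeve at about (318,235). Next I'll fit the sleeve cylinder exactly.

```bash
cat >> h.py <<'E'
from scipy.optimize import least_squares
def fit(P,r=.022,yaw0=np.radians(10)):
    # axis dir (-sin,cos)(yaw) level; params yaw, u0 (lateral), z0
    c=P.mean(0)
    def res(p):
        u=(P[:,0]-c[0])*np.cos(p[0])+(P[:,1]-c[1])*np.sin(p[0])
        return np.hypot(u-p[1],P[:,2]-p[2])-r
    o=least_squares(res,[yaw0,0,c[2]-r],loss='soft_l1',f_scale=.001)
    y=o.x[0];ex=np.array([np.cos(y),np.sin(y)]);ey=np.array([-np.sin(y),np.cos(y)])
    v=(P[:,:2]-c[:2])@ey; lo,hi=np.percentile(v,[.3,99.7])
    m=c[:2]+ex*o.x[1]+ey*(lo+hi)/2
    return np.degrees(y),m,o.x[2],hi-lo,np.sqrt(np.mean(res(o.x)**2))
def black(f,box):
    u0,v0,u1,v1=box;m=np.zeros((480,640),bool);m[v0:v1,u0:u1]=1
    m&=f['img'].max(2)<45
    return m
E
python3 - <<'E'
from h import *
f=grab('wrist')
for n,b in(('geared',(285,160,350,305)),('plain',(130,165,200,300))):
  P=wcloud(f,black(f,b));P=P[(P[:,2]>.07)&(P[:,2]<.105)];print(n,len(P),fit(P))
for c,b in(('scene',(328,250,398,292)),('side',(298,180,330,210))):
  g=grab(c);P=cloud(g,black(g,b) if c=='scene' else black(g,b)|((g['img'].max(2)<70)&(np.abs(np.indices((480,640))[1]-314)<16)&(np.abs(np.indices((480,640))[0]-195)<15)));P=P[(P[:,2]>.06)&(P[:,2]<.105)];print(c,len(P),fit(P) if len(P)>50 else 0)
for n in('spray_can','oil_bottle','tray'):
  for m in finder.silhouettes('wrist',n)[:1]:
    P=wcloud(f,m['mask']);print(n,m['p'],P[:,:2].min(0),P[:,:2].max(0),P[:,2].max())
s=finder.silhouettes('side','tray')
g=grab('side');s=finder.silhouettes('side','tray')
if s:
  P=cloud(g,s[0]['mask']);P=P[(P[:,2]>.022)&(P[:,2]<.038)];print('tray rim side',len(P),cv2.minAreaRect((P[:,:2]*1000).astype(np.float32)))
E
```

```text
geared 6071 (np.float64(9.667045988494781), array([0.59060854, 0.01536561]), np.float64(0.07345145345564764), np.float64(0.10860699654730722), np.float64(0.000616331145576298))
plain 5259 (np.float64(9.66231736374448), array([ 0.45257827, -0.00825937]), np.float64(0.07340595214250653), np.float64(0.10913947626284762), np.float64(0.0006507982838080676))
scene 836 (np.float64(9.762434086704937), array([0.59092765, 0.01551371]), np.float64(0.07481923992313089), np.float64(0.10723630965900016), np.float64(0.0020515359999248406))
side 243 (np.float64(9.893755380519247), array([0.5898215 , 0.02822079]), np.float64(0.07384554880831484), np.float64(0.08268144403800967), np.float64(0.0016417457231123675))
spray_can 0.97 [0.73537388 0.11882076] [1.48794987 0.28961776] 0.17188938150782257
oil_bottle 0.79 [ 0.63547072 -0.08553729] [0.8826077  0.06589224] 0.3086180257975738
tray 0.85 [0.42592023 0.2153978 ] [0.70071619 0.27240774] 0.032380925237322646
tray rim side 510 ((561.5306396484375, 280.9169006347656), (262.4970397949219, 140.0755615234375), 1.0998424291610718)
```

>>> carry_out(
  increments=[
    [[-0.133, -0.067, 0.3], [0, 0, 0.051]],
    [[0, 0, 0.9], [0, 0, 0]],
    [[0, 0, 0.9], [0, 0, 0]],
    [[0, 0, 0.9], [0, 0, 0]],
    [[0, 0, 0.9], [0, 0, 0]],
    [[0, 0, 0.9], [0, 0, 0]],
    [[0, 0, 0.4], [0, 0, 0]],
    [[0, 0, 0.26], [0, 0, 0]],
    [[0, 0, 0], [0, 0, 0]],
    [[0, 0, 0], [0, 0, 0]],
  ],
)

```text
time_s: 5.13
position: [0.5914, 0.0145, 0.2417]
tcp_rot: [[-0.168, 0.986, 0.001], [0.986, 0.168, -0.0], [-0.0, 0.001, -1.0]]
contact_force: [0.0, 0.2, 0.7]
opening: 0.093
finger_force: 0.0
```

>>> carry_out(
  fingers=48,
  increments=[
    [[0, 0, 0], [0, 0, 0]],
    [[0, 0, 0], [0, 0, 0]],
    [[0, 0, 0], [0, 0, 0]],
    [[0, 0, 0], [0, 0, 0]],
    [[0, 0, 0], [0, 0, 0]],
    [[0, 0, 0], [0, 0, 0]],
    [[0, 0, 0], [0, 0, 0]],
    [[0, 0, 0], [0, 0, 0]],
    [[0, 0, 0], [0, 0, 0]],
    [[0, 0, 0], [0, 0, 0]],
  ],
)

```text
time_s: 5.97
position: [0.5911, 0.0146, 0.2409]
tcp_rot: [[-0.168, 0.986, -0.0], [0.986, 0.168, -0.0], [0.0, -0.0, -1.0]]
contact_force: [-0.5, -0.1, 0.1]
opening: 0.0481
finger_force: 0.0
```

```bash
python3 - <<'E'
from h import *
f=grab('wrist','w2');s=robot.sense();print(s['position'],s['contact_force'],s['wrist_torque'],s['opening'],s['finger_force'],s['time_s'])
cv2.imwrite('pics/w2.png',f['img'][:,:,::-1])
E
```

```text
[0.59113841 0.01462161 0.2409204 ] [ 0.02992841 -0.13232758  0.3084428 ] [0.01247118 0.03749507 0.02067151] 0.04777438576179521 0.0 6.0167
```

View pics/w2.png

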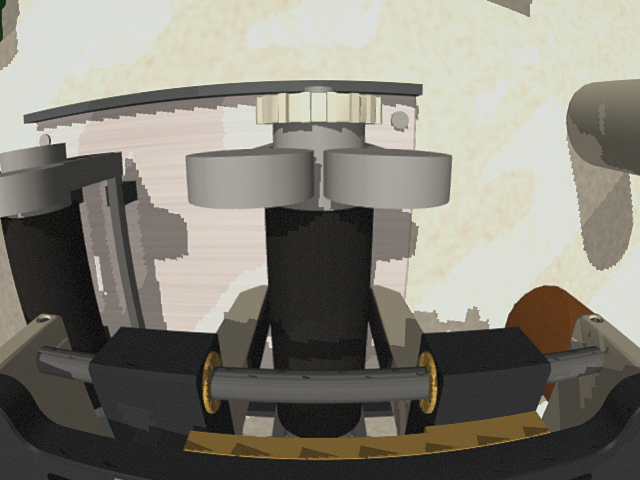

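The fingers straddle the sleeve evenly: pads at about (262,310) and (380,310), sleeve edges at 272 and 370, no contact force. Closing in small steps to feel the centring.

>>> carry_out(
  fingers=45.5,
  increments=[
    [[0, 0, 0], [0, 0, 0]],
    [[0, 0, 0], [0, 0, 0]],
    [[0, 0, 0], [0, 0, 0]],
  ],
)

```text
time_s: 6.27
position: [0.5911, 0.0146, 0.2409]
tcp_rot: [[-0.168, 0.986, -0.0], [0.986, 0.168, -0.0], [0.0, -0.0, -1.0]]
contact_force: [0.1, 0.5, 0.7]
opening: 0.0456
finger_force: 0.0
```

>>> carry_out(
  fingers=44.5,
  increments=[
    [[0, 0, 0], [0, 0, 0]],
    [[0, 0, 0], [0, 0, 0]],
    [[0, 0, 0], [0, 0, 0]],
  ],
)

```text
time_s: 6.52
position: [0.5911, 0.0146, 0.2409]
tcp_rot: [[-0.168, 0.986, 0.0], [0.986, 0.168, -0.0], [-0.0, 0.0, -1.0]]
contact_force: [-0.2, -0.0, 0.3]
opening: 0.0443
finger_force: 0.0
```

>>> carry_out(
  fingers=43.5,
  increments=[
    [[0, 0, 0], [0, 0, 0]],
    [[0, 0, 0], [0, 0, 0]],
    [[0, 0, 0], [0, 0, 0]],
    [[0, 0, 0], [0, 0, 0]],
  ],
)

```text
time_s: 6.85
position: [0.5911, 0.0146, 0.2409]
tcp_rot: [[-0.168, 0.986, -0.0], [0.986, 0.168, -0.0], [0.0, -0.0, -1.0]]
contact_force: [-1.0, -0.3, -0.1]
opening: 0.0438
finger_force: 6.5
```

>>> carry_out(
  fingers=40,
  increments=[
    [[0, 0, 0], [0, 0, 0]],
    [[0, 0, 0], [0, 0, 0]],
    [[0, 0, 0], [0, 0, 0]],
    [[0, 0, 0], [0, 0, 0]],
  ],
)

```text
time_s: 7.18
position: [0.5911, 0.0146, 0.2409]
tcp_rot: [[-0.168, 0.986, -0.0], [0.986, 0.168, -0.0], [0.0, -0.0, -1.0]]
contact_force: [-0.5, -0.1, 0.0]
opening: 0.0435
finger_force: 30.0
```

Well centred: no side force at 30 N grip. Now I'll feel the +x jaw.

>>> carry_out(
  increments=[
    [[0, 0.033, 0], [0, 0, 0]],
    [[0, 0.033, 0], [0, 0, 0]],
    [[0, 0, 0], [0, 0, 0]],
    [[0, 0, 0], [0, 0, 0]],
  ],
)

```text
time_s: 7.52
position: [0.5922, 0.0148, 0.2409]
tcp_rot: [[-0.168, 0.986, -0.004], [0.986, 0.168, -0.0], [0.0, -0.004, -1.0]]
contact_force: [-10.1, -2.7, 8.2]
opening: 0.0433
finger_force: 30.0
```

>>> carry_out(
  increments=[
    [[0, -0.033, 0], [0, 0, 0]],
    [[0, -0.033, 0], [0, 0, 0]],
    [[0, 0, 0], [0, 0, 0]],
    [[0, 0, 0], [0, 0, 0]],
  ],
)

```text
time_s: 7.85
position: [0.5912, 0.0146, 0.2409]
tcp_rot: [[-0.168, 0.986, 0.0], [0.986, 0.168, 0.0], [-0.0, 0.0, -1.0]]
contact_force: [-0.2, -0.5, 1.0]
opening: 0.0434
finger_force: 30.0
```

>>> carry_out(
  increments=[
    [[0, -0.033, 0], [0, 0, 0]],
    [[0, -0.033, 0], [0, 0, 0]],
    [[0, 0, 0], [0, 0, 0]],
    [[0, 0, 0], [0, 0, 0]],
  ],
)

```text
time_s: 8.18
position: [0.5893, 0.0142, 0.241]
tcp_rot: [[-0.168, 0.986, 0.0], [0.986, 0.168, -0.0], [-0.0, 0.0, -1.0]]
contact_force: [1.2, 1.3, -0.8]
opening: 0.0436
finger_force: 30.0
```

The +x jaw stopped dead at about 1 mm with 10 N. The -x side yields: 2 mm at about 1 N. Continuing gently toward -x to confirm.

>>> carry_out(
  increments=[
    [[0, -0.05, 0], [0, 0, 0]],
    [[0, -0.05, 0], [0, 0, 0]],
    [[0, 0, 0], [0, 0, 0]],
    [[0, 0, 0], [0, 0, 0]],
  ],
)

```text
time_s: 8.52
position: [0.5862, 0.0138, 0.241]
tcp_rot: [[-0.168, 0.986, 0.0], [0.986, 0.168, -0.0], [-0.0, 0.0, -1.0]]
contact_force: [3.2, 0.2, -1.4]
opening: 0.0436
finger_force: 30.0
```

>>> carry_out(
  increments=[
    [[0, -0.05, 0], [0, 0, 0]],
    [[0, -0.05, 0], [0, 0, 0]],
    [[0, 0, 0], [0, 0, 0]],
    [[0, 0, 0], [0, 0, 0]],
  ],
)

```text
time_s: 8.85
position: [0.5834, 0.0133, 0.241]
tcp_rot: [[-0.168, 0.986, 0.001], [0.986, 0.168, 0.0], [-0.0, 0.001, -1.0]]
contact_force: [5.7, 0.5, -4.1]
opening: 0.0433
finger_force: 30.0
```

>>> carry_out(
  increments=[
    [[0, -0.05, -0.02], [0, 0, 0]],
    [[0, -0.05, -0.02], [0, 0, 0]],
    [[0, -0.05, 0], [0, 0, 0]],
    [[0, 0, 0], [0, 0, 0]],
  ],
)

```text
time_s: 9.18
position: [0.5793, 0.0126, 0.2424]
tcp_rot: [[-0.168, 0.986, 0.003], [0.986, 0.168, 0.0], [-0.0, 0.003, -1.0]]
contact_force: [8.9, 2.2, -5.6]
opening: 0.0432
finger_force: 30.0
```

>>> carry_out(
  increments=[
    [[0, -0.05, 0], [0, 0, 0]],
    [[0, -0.05, 0], [0, 0, 0]],
    [[0, -0.05, 0], [0, 0, 0]],
    [[0, 0, 0], [0, 0, 0]],
  ],
)

```text
time_s: 9.52
position: [0.5753, 0.0119, 0.2427]
tcp_rot: [[-0.167, 0.986, 0.005], [0.986, 0.167, 0.0], [-0.001, 0.005, -1.0]]
contact_force: [12.4, 3.0, -5.9]
opening: 0.0432
finger_force: 30.0
```

>>> carry_out(
  increments=[
    [[0, -0.06, 0], [0, 0, 0]],
    [[0, -0.06, -0.02], [0, 0, 0]],
    [[0, -0.05, -0.05], [0, 0, 0]],
    [[0, 0, 0], [0, 0, 0]],
  ],
)

```text
time_s: 9.85
position: [0.5706, 0.011, 0.2452]
tcp_rot: [[-0.168, 0.986, 0.006], [0.986, 0.168, 0.0], [-0.001, 0.006, -1.0]]
contact_force: [13.9, 1.7, -4.0]
opening: 0.0436
finger_force: 30.0
```

>>> carry_out(
  increments=[
    [[0, -0.03, -0.06], [0, 0, 0]],
    [[0, -0.03, -0.06], [0, 0, 0]],
    [[0, -0.03, -0.06], [0, 0, 0]],
    [[0, 0, 0], [0, 0, 0]],
  ],
)

```text
time_s: 10.18
position: [0.5676, 0.0105, 0.2489]
tcp_rot: [[-0.167, 0.986, 0.004], [0.986, 0.167, 0.0], [-0.0, 0.004, -1.0]]
contact_force: [17.7, 1.7, -20.8]
opening: 0.0437
finger_force: 30.0
```

Side force 18 N, plus the sprung head pressing down. The total is about 27 N, within the limit, and the rigid head is cleared by about 7 mm. Continuing mostly upward in small steps.

>>> carry_out(
  increments=[
    [[0, -0.01, -0.06], [0, 0, 0]],
    [[0, -0.01, -0.06], [0, 0, 0]],
    [[0, 0, 0], [0, 0, 0]],
  ],
)

```text
time_s: 10.43
position: [0.5672, 0.0104, 0.2526]
tcp_rot: [[-0.167, 0.986, 0.005], [0.986, 0.167, 0.0], [-0.001, 0.005, -1.0]]
contact_force: [18.1, 2.1, -21.6]
opening: 0.0436
finger_force: 30.0
```

>>> carry_out(
  increments=[
    [[0, -0.01, -0.06], [0, 0, 0]],
    [[0, -0.01, -0.06], [0, 0, 0]],
    [[0, -0.01, -0.06], [0, 0, 0]],
    [[0, 0, 0], [0, 0, 0]],
  ],
)

```text
time_s: 10.77
position: [0.5665, 0.0103, 0.2583]
tcp_rot: [[-0.167, 0.986, 0.006], [0.986, 0.167, 0.0], [-0.001, 0.006, -1.0]]
contact_force: [19.3, 3.2, -20.3]
opening: 0.0433
finger_force: 30.0
```

>>> carry_out(
  increments=[
    [[0, -0.01, -0.06], [0, 0, 0]],
    [[0, -0.01, -0.06], [0, 0, 0]],
    [[0, -0.01, -0.06], [0, 0, 0]],
    [[0, 0, 0], [0, 0, 0]],
  ],
)

```text
time_s: 11.1
position: [0.5657, 0.0102, 0.2639]
tcp_rot: [[-0.167, 0.986, 0.007], [0.986, 0.167, 0.0], [-0.001, 0.007, -1.0]]
contact_force: [19.1, 2.4, -18.0]
opening: 0.0435
finger_force: 30.0
```

>>> carry_out(
  increments=[
    [[0, 0, -0.07], [0, 0, 0]],
    [[0, 0, -0.07], [0, 0, 0]],
    [[0, 0, -0.07], [0, 0, 0]],
    [[0, 0, -0.07], [0, 0, 0]],
    [[0, 0, 0], [0, 0, 0]],
  ],
)

```text
time_s: 11.52
position: [0.5658, 0.0102, 0.2727]
tcp_rot: [[-0.167, 0.986, 0.007], [0.986, 0.167, 0.0], [-0.001, 0.007, -1.0]]
contact_force: [18.0, 3.4, -13.5]
opening: 0.0432
finger_force: 30.0
```

```bash
python3 - <<'E'
from h import *
f=grab('wrist','w3')
s=robot.sense();print(s['contact_force'],s['wrist_torque'],s['position'])
P=wcloud(f,black(f,(230,210,400,330)));P=P[(P[:,2]>.07)&(P[:,2]<.17)];print(len(P),fit(P))
E
```

```text
[ 17.51656902   3.60285225 -13.61788769] [ 0.58490751 -3.33991681 -0.0081708 ] [0.56583774 0.01023545 0.2726868 ]
8861 (np.float64(9.779048518293923), array([0.56312834, 0.03310937]), np.float64(0.08945951793834128), np.float64(0.05835160206812347), np.float64(0.002468100137596199))
```

View pics/w3.png

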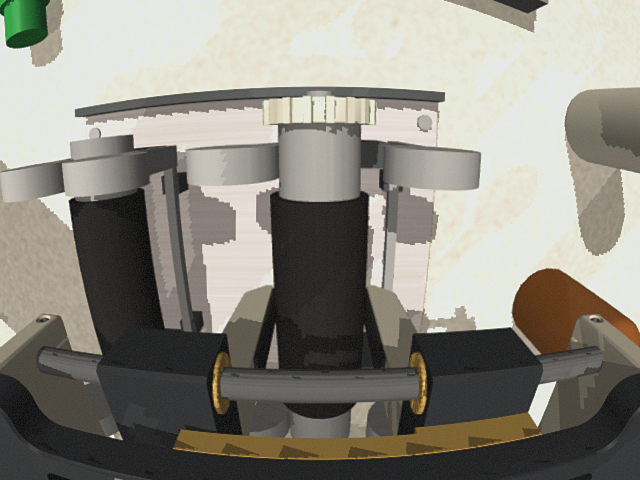

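The journal at (318,165) now sits between the two heads, and the sprung head (232,165) is pushed aside. The roller is rising with the gripper and stays aligned. Continuing up.

>>> carry_out(
  increments=[
    [[0, 0, -0.08], [0, 0, 0]],
    [[0, 0, -0.08], [0, 0, 0]],
    [[0, 0, -0.08], [0, 0, 0]],
    [[0, 0, -0.08], [0, 0, 0]],
    [[0, 0, 0], [0, 0, 0]],
  ],
)

```text
time_s: 11.98
position: [0.5658, 0.0101, 0.2831]
tcp_rot: [[-0.167, 0.986, 0.007], [0.986, 0.167, 0.0], [-0.001, 0.007, -1.0]]
contact_force: [13.6, 3.1, -5.1]
opening: 0.0431
finger_force: 30.0
```

>>> carry_out(
  increments=[
    [[0, 0, -0.08], [0, 0, 0]],
    [[0, 0, -0.08], [0, 0, 0]],
    [[0, 0, -0.08], [0, 0, 0]],
    [[0, 0, -0.08], [0, 0, 0]],
    [[0, 0, -0.08], [0, 0, 0]],
    [[0, 0, 0], [0, 0, 0]],
  ],
)

```text
time_s: 12.48
position: [0.5656, 0.0101, 0.2953]
tcp_rot: [[-0.167, 0.986, 0.006], [0.986, 0.167, 0.0], [-0.001, 0.006, -1.0]]
contact_force: [11.1, 1.5, 0.2]
opening: 0.0438
finger_force: 30.0
```

>>> carry_out(
  increments=[
    [[0, 0, -0.1], [0, 0, 0]],
    [[0, 0, -0.1], [0, 0, 0]],
    [[0, 0, -0.1], [0, 0, 0]],
    [[0, 0, -0.1], [0, 0, 0]],
    [[0, 0, -0.1], [0, 0, 0]],
    [[0, 0, 0], [0, 0, 0]],
  ],
)

```text
time_s: 12.98
position: [0.5651, 0.0101, 0.3104]
tcp_rot: [[-0.167, 0.986, 0.005], [0.986, 0.167, 0.0], [-0.001, 0.005, -1.0]]
contact_force: [7.0, 1.3, 5.1]
opening: 0.0433
finger_force: 30.0
```

>>> carry_out(
  increments=[
    [[0, 0, -0.1], [0, 0, 0]],
    [[0, 0, -0.2], [0, 0, 0]],
    [[0, 0, -0.4], [0, 0, 0]],
    [[0, 0, -0.8], [0, 0, 0]],
    [[0, 0, -0.8], [0, 0, 0]],
    [[0, 0, -0.5], [0, 0, 0]],
    [[0, 0, 0], [0, 0, 0]],
    [[0, 0, 0], [0, 0, 0]],
  ],
)

```text
time_s: 13.65
position: [0.5639, 0.01, 0.3929]
tcp_rot: [[-0.168, 0.986, -0.0], [0.986, 0.168, -0.0], [-0.0, -0.0, -1.0]]
contact_force: [1.0, -0.4, -4.5]
opening: 0.0435
finger_force: 30.0
```

```bash
python3 - <<'E'
from h import *
fs={c:grab(c) for c in('wrist','side','scene')}
s=robot.sense();print(s['contact_force'],s['wrist_torque'],s['position'],s['time_s'])
f=fs['wrist'];cv2.imwrite('pics/w4.png',np.hstack([cv2.resize(f['img'],(400,300)),cv2.resize(fs['side']['img'][60:300,160:480],(400,300))])[:,:,::-1])
for c in('scene','side'):
  for m in finder.silhouettes(c,'geared_roller')[:5]:
    P=cloud(fs[c],m['mask']&(fs[c]['img'].max(2)<75)); P=P[(abs(P[:,0]-.565)<.05)&(abs(P[:,1]-.01)<.12)&(P[:,2]>.11)&(P[:,2]<.25)]
    if len(P)>80: print(c,m['p'],len(P),P.mean(0),fit(P))
E
```

```text
[-0.75464891  0.01289178 -2.73358763] [-0.07353177  0.04895961 -0.00210471] [0.56394989 0.01005239 0.39150286] 13.8
scene 0.85 726 [0.57885473 0.01956825 0.21686164] (np.float64(9.680588154565992), array([0.56271046, 0.0113261 ]), np.float64(0.20990804198628488), np.float64(0.16140281600082468), np.float64(0.002108121730741047))
side 0.71 374 [ 0.55966023 -0.01053652  0.22445398] (np.float64(9.420521891326159), array([0.56515018, 0.00629534]), np.float64(0.20948333969344365), np.float64(0.11664175885003128), np.float64(0.0014961722836785106))
```

View pics/w4.png

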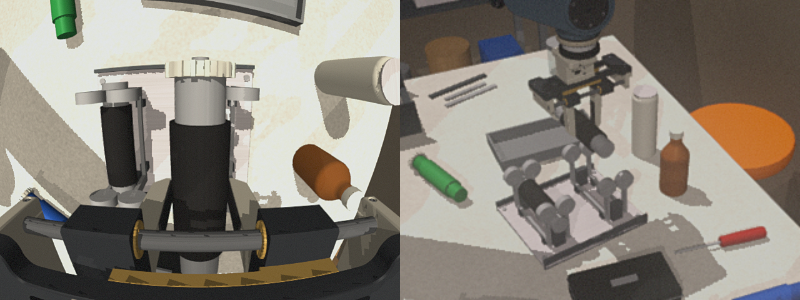

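The roller is free and level, its axis about 182 mm below the TCP. It slid about 15 mm down in the pads but is still held. In the right panel both clips stand upright and nothing else has moved. Now lifting, carrying it over the tray and turning it lengthwise.

>>> carry_out(
  increments=[
    [[0, 0, -0.3], [0, 0, 0]],
    [[0.2, 0.04, -0.4], [0, 0, 0]],
    [[0.5, 0.095, -0.3], [0, 0, 0]],
    [[0.8, 0.15, 0], [0, 0, 0]],
    [[0.8, 0.15, 0], [0, 0, 0]],
    [[0.8, 0.15, 0], [0, 0, 0]],
    [[0.8, 0.15, 0], [0, 0, 0]],
    [[0.8, 0.15, 0], [0, 0, 0]],
    [[0.8, 0.15, 0], [0, 0, 0]],
    [[0.8, 0.15, 0], [0, 0, 0]],
  ],
)

```text
time_s: 14.73
position: [0.5675, 0.2036, 0.4233]
tcp_rot: [[-0.168, 0.986, -0.0], [0.986, 0.168, -0.0], [-0.0, -0.0, -1.0]]
contact_force: [-0.6, -0.1, -3.4]
opening: 0.0432
finger_force: 30.0
```

>>> carry_out(
  increments=[
    [[0.8, 0.15, 0], [0, 0, 0]],
    [[0.8, 0.15, 0], [0, 0, 0]],
    [[0.8, 0.15, 0], [0, 0, 0]],
    [[0.6, 0.13, 0], [0, 0, 0]],
    [[0.397, 0.085, 0], [0, 0, 0]],
    [[0, 0, 0], [0, 0, -0.4]],
    [[0, 0, 0], [0, 0, -0.8]],
    [[0, 0, 0], [0, 0, -0.9]],
    [[0, 0, 0], [0, 0, -0.9]],
    [[0, 0, 0], [0, 0, -0.9]],
  ],
)

```text
time_s: 15.57
position: [0.5704, 0.3059, 0.4232]
tcp_rot: [[-0.599, 0.801, -0.0], [0.801, 0.599, -0.0], [-0.0, -0.0, -1.0]]
contact_force: [-0.1, 0.1, -2.7]
opening: 0.0433
finger_force: 30.0
```

>>> carry_out(
  increments=[
    [[0, 0, 0], [0, 0, -0.9]],
    [[0, 0, 0], [0, 0, -0.9]],
    [[0, 0, 0], [0, 0, -0.9]],
    [[0, 0, 0], [0, 0, -0.9]],
    [[0, 0, 0], [0, 0, -0.9]],
    [[0, 0, 0], [0, 0, -0.9]],
    [[0, 0, 0], [0, 0, -0.9]],
    [[0, 0, 0], [0, 0, -0.9]],
    [[0, 0, 0], [0, 0, -0.7]],
    [[0, 0, 0], [0, 0, -0.896]],
  ],
)

```text
time_s: 16.4
position: [0.5704, 0.3058, 0.4232]
tcp_rot: [[-0.992, -0.125, -0.0], [-0.125, 0.992, -0.0], [0.0, -0.0, -1.0]]
contact_force: [-0.0, 0.1, -2.3]
opening: 0.0434
finger_force: 30.0
```

>>> carry_out(
  increments=[
    [[0, 0, 0], [0, 0, 0]],
    [[0, 0, 0], [0, 0, 0]],
    [[0, 0, 0], [0, 0, 0]],
  ],
)

```text
time_s: 16.65
position: [0.5703, 0.306, 0.4231]
tcp_rot: [[-0.993, -0.118, -0.0], [-0.118, 0.993, -0.0], [0.0, -0.0, -1.0]]
contact_force: [0.0, 0.4, -3.3]
opening: 0.0429
finger_force: 30.0
```

```bash
python3 - <<'E'
from h import *
fs={c:grab(c) for c in('wrist','side','scene')}
s=robot.sense();print(s['contact_force'],s['position'],s['time_s'],s['tcp_rot'][:,0],s['joint_positions'])
f=fs['wrist'];cv2.imwrite('pics/w5.png',np.hstack([cv2.resize(f['img'],(400,300)),cv2.resize(fs['scene']['img'][160:400,360:639],(400,344))[:300]])[:,:,::-1])
for c in('scene','side'):
  for m in finder.silhouettes(c,'geared_roller')[:5]:
    P=cloud(fs[c],m['mask']&(fs[c]['img'].max(2)<75)); P=P[(abs(P[:,0]-.565)<.12)&(abs(P[:,1]-.28)<.06)&(P[:,2]>.15)&(P[:,2]<.3)]
    if len(P)>80: print(c,m['p'],len(P),P.mean(0),fit(P,yaw0=np.radians(90.8)))
for c in('scene','side'):
  for m in finder.silhouettes(c,'tray')[:1]:
    P=cloud(fs[c],m['mask']);P=P[(P[:,2]>.022)&(P[:,2]<.038)];print(c,'rim',len(P),cv2.minAreaRect((P[:,:2]*1000).astype(np.float32)))
E
```

```text
[-0.33781136  0.19535718 -2.74004232] [0.57025952 0.30608447 0.4230637 ] 16.8 [-9.92869289e-01 -1.19208110e-01  2.17283661e-05] [ 2.41046397e+01  2.94325578e+01  7.78020015e+01 -1.47235902e-03
  7.27671811e+01 -7.27413267e+01]
scene 0.76 1103 [0.595265   0.30715569 0.2561716 ] (np.float64(99.42412315490245), array([0.58823513, 0.30919385]), np.float64(0.24161840665140813), np.float64(0.14173994482817465), np.float64(0.005229095942300619))
side 0.62 446 [0.56999839 0.29079475 0.24880318] (np.float64(96.43149423569368), array([0.57327492, 0.30663356]), np.float64(0.24038128453720706), np.float64(0.12111409753420972), np.float64(0.002512681133190057))
scene rim 941 ((559.7894287109375, 282.1717834472656), (267.5088806152344, 130.19346618652344), 0.5367703437805176)
side rim 579 ((562.0106201171875, 280.5373229980469), (262.6509094238281, 142.00901794433594), 1.1242341995239258)
```

View pics/w5.png

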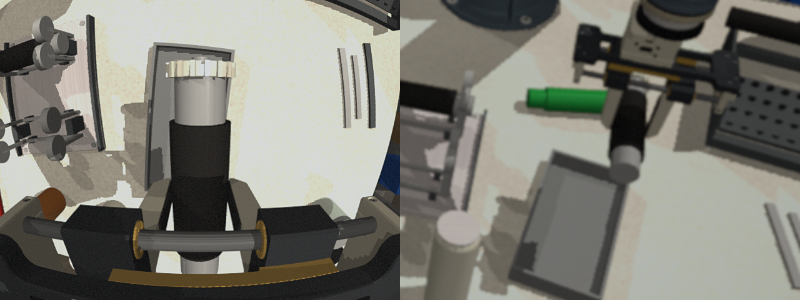

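The roller hangs level but I overshot: the TCP is 24 mm too far in y and turned 6° too far. Correcting, then lowering.

>>> carry_out(
  increments=[
    [[0, 0, 0], [0, 0, 0.444]],
    [[0, 0, 0], [0, 0, 0.444]],
    [[0.025, -0.41, 0], [0, 0, 0]],
    [[0.025, -0.41, 0], [0, 0, 0]],
    [[0, 0, 0.3], [0, 0, 0]],
    [[0, 0, 0.7], [0, 0, 0]],
    [[0, 0, 0.8], [0, 0, 0]],
    [[0, 0, 0.8], [0, 0, 0]],
    [[0, 0, 0.8], [0, 0, 0]],
    [[0, 0, 0.8], [0, 0, 0]],
  ],
)

```text
time_s: 17.83
position: [0.5689, 0.2809, 0.2956]
tcp_rot: [[-1.0, -0.015, -0.0], [-0.015, 1.0, -0.0], [0.0, -0.0, -1.0]]
contact_force: [0.2, -0.4, -3.4]
opening: 0.043
finger_force: 30.0
```

>>> carry_out(
  increments=[
    [[0, 0, 0.8], [0, 0, 0]],
    [[0, 0, 0.6], [0, 0, 0]],
    [[0, 0, 0.4], [0, 0, 0]],
    [[0, 0, 0.2], [0, 0, 0]],
    [[0, 0, 0], [0, 0, 0]],
    [[0, 0, 0], [0, 0, 0]],
  ],
)

```text
time_s: 18.33
position: [0.5694, 0.2815, 0.2377]
tcp_rot: [[-1.0, -0.015, 0.001], [-0.015, 1.0, 0.0], [-0.001, 0.0, -1.0]]
contact_force: [-0.1, -0.0, -3.2]
opening: 0.0434
finger_force: 30.0
```

```bash
python3 - <<'E'
from h import *
fs={c:grab(c) for c in('wrist','side','scene')}
s=robot.sense();print(s['contact_force'],s['position'],s['time_s'],s['tcp_rot'][:,0])
f=fs['wrist'];cv2.imwrite('pics/w6.png',np.hstack([cv2.resize(f['img'],(400,300)),cv2.resize(fs['scene']['img'][200:400,380:600],(400,364))[:300]])[:,:,::-1])
for c in('scene','side'):
  for m in finder.silhouettes(c,'geared_roller')[:5]:
    P=cloud(fs[c],m['mask']&(fs[c]['img'].max(2)<75)); P=P[(abs(P[:,0]-.565)<.12)&(abs(P[:,1]-.28)<.04)&(P[:,2]>.03)&(P[:,2]<.12)]
    if len(P)>80: print(c,m['p'],len(P),P.mean(0),fit(P,yaw0=np.radians(90.8)))
E
```

```text
[-0.17843916  0.44370375 -2.24317291] [0.56940787 0.2816323  0.23825585] 18.4833 [-0.99988859 -0.01481101 -0.00185471]
scene 0.72 900 [0.59249999 0.28203592 0.071531  ] (np.float64(90.89411461474955), array([0.59161987, 0.28247423]), np.float64(0.056833356403207934), np.float64(0.1347971486056056), np.float64(0.004768507947537364))
side 0.57 373 [0.56824721 0.26638927 0.06470678] (np.float64(90.91369840609374), array([0.57028827, 0.28170979]), np.float64(0.05545059739281371), np.float64(0.10864699625383287), np.float64(0.0028935075836426833))
```

View pics/w6.png

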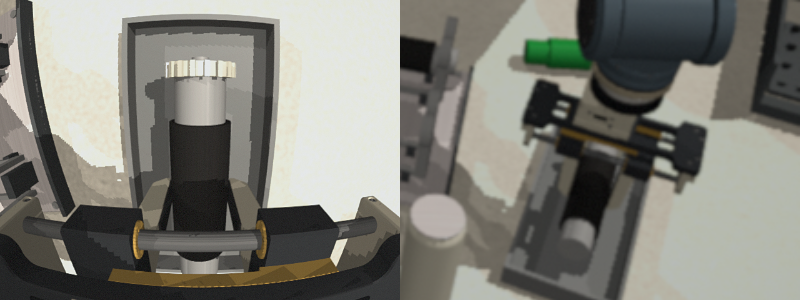

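The roller is centred and lengthwise over the tray, gear at (200,68) inside the walls, axis about 56 mm up. Lowering the last 27 mm gently.

>>> carry_out(
  increments=[
    [[0, 0, 0.2], [0, 0, 0]],
    [[0, 0, 0.25], [0, 0, 0]],
    [[0, 0, 0.15], [0, 0, 0]],
    [[0, 0, 0.1], [0, 0, 0]],
    [[0, 0, 0.05], [0, 0, 0]],
    [[0, 0, 0], [0, 0, 0]],
    [[0, 0, 0], [0, 0, 0]],
  ],
)

```text
time_s: 19.17
position: [0.5692, 0.2816, 0.2145]
tcp_rot: [[-1.0, -0.015, 0.0], [-0.015, 1.0, 0.0], [-0.0, 0.0, -1.0]]
contact_force: [0.9, -0.1, -3.1]
opening: 0.0433
finger_force: 30.0
```

>>> carry_out(
  increments=[
    [[0, 0, 0.033], [0, 0, 0]],
    [[0, 0, 0.033], [0, 0, 0]],
    [[0, 0, 0], [0, 0, 0]],
  ],
)

```text
time_s: 19.42
position: [0.5691, 0.2815, 0.2125]
tcp_rot: [[-1.0, -0.015, -0.0], [-0.015, 1.0, -0.0], [0.0, -0.0, -1.0]]
contact_force: [0.1, 0.2, -2.9]
opening: 0.043
finger_force: 30.0
```

>>> carry_out(
  increments=[
    [[0, 0, 0.033], [0, 0, 0]],
    [[0, 0, 0], [0, 0, 0]],
    [[0, 0, 0], [0, 0, 0]],
  ],
)

```text
time_s: 19.67
position: [0.5691, 0.2815, 0.2115]
tcp_rot: [[-1.0, -0.015, -0.0], [-0.015, 1.0, -0.0], [0.0, -0.0, -1.0]]
contact_force: [-0.9, 0.4, -3.1]
opening: 0.0432
finger_force: 30.0
```

>>> carry_out(
  increments=[
    [[0, 0, 0.033], [0, 0, 0]],
    [[0, 0, 0], [0, 0, 0]],
    [[0, 0, 0], [0, 0, 0]],
  ],
)

```text
time_s: 19.92
position: [0.5692, 0.2815, 0.2106]
tcp_rot: [[-1.0, -0.015, 0.0], [-0.015, 1.0, 0.0], [-0.0, 0.0, -1.0]]
contact_force: [0.7, 0.3, -1.8]
opening: 0.0433
finger_force: 30.0
```

>>> carry_out(
  increments=[
    [[0, 0, 0.033], [0, 0, 0]],
    [[0, 0, 0], [0, 0, 0]],
    [[0, 0, 0], [0, 0, 0]],
  ],
)

```text
time_s: 20.17
position: [0.5692, 0.2816, 0.2099]
tcp_rot: [[-1.0, -0.015, 0.0], [-0.015, 1.0, 0.0], [-0.0, 0.0, -1.0]]
contact_force: [-0.4, -1.0, 2.2]
opening: 0.0433
finger_force: 30.0
```

Touched down (about 5 N upward). Releasing gradually.

>>> carry_out(
  fingers=44,
  increments=[
    [[0, 0, 0], [0, 0, 0]],
    [[0, 0, 0], [0, 0, 0]],
    [[0, 0, 0], [0, 0, 0]],
  ],
)

```text
time_s: 20.42
position: [0.5691, 0.2816, 0.2096]
tcp_rot: [[-1.0, -0.015, 0.0], [-0.015, 1.0, 0.0], [-0.0, 0.0, -1.0]]
contact_force: [-0.4, 0.8, 0.3]
opening: 0.044
finger_force: 0.2
```

>>> carry_out(
  fingers=56,
  increments=[
    [[0, 0, 0], [0, 0, 0]],
    [[0, 0, 0], [0, 0, 0]],
    [[0, 0, 0], [0, 0, 0]],
    [[0, 0, 0], [0, 0, 0]],
    [[0, 0, 0], [0, 0, 0]],
    [[0, 0, 0], [0, 0, 0]],
  ],
)

```text
time_s: 20.92
position: [0.5691, 0.2815, 0.2096]
tcp_rot: [[-1.0, -0.015, -0.0], [-0.015, 1.0, -0.0], [0.0, -0.0, -1.0]]
contact_force: [0.4, 0.1, -0.1]
opening: 0.0558
finger_force: 0.0
```

>>> carry_out(
  increments=[
    [[0, 0, -0.1], [0, 0, 0]],
    [[0, 0, -0.3], [0, 0, 0]],
    [[0, 0, -0.5], [0, 0, 0]],
    [[0, 0, -0.8], [0, 0, 0]],
    [[0, 0, -0.9], [0, 0, 0]],
    [[0, 0, -0.9], [0, 0, 0]],
    [[0, 0, -0.9], [0, 0, 0]],
    [[0, 0, -0.9], [0, 0, 0]],
    [[0, 0, -0.5], [0, 0, 0]],
    [[0, 0, 0], [0, 0, 0]],
  ],
)

```text
time_s: 21.75
position: [0.5694, 0.2817, 0.3883]
tcp_rot: [[-1.0, -0.015, 0.006], [-0.015, 1.0, 0.003], [-0.006, 0.002, -1.0]]
contact_force: [0.5, 0.4, -0.3]
opening: 0.056
finger_force: 0.0
```

```bash
python3 - <<'E'
from h import *
fs={c:grab(c) for c in('wrist','side','scene')}
s=robot.sense();print(s['contact_force'],s['position'],s['time_s'])
cv2.imwrite('pics/w7.png',np.hstack([cv2.resize(fs['wrist']['img'],(400,300)),cv2.resize(fs['side']['img'][60:300,160:480],(400,300))])[:,:,::-1])
f=fs['wrist']
for m in finder.silhouettes('wrist','geared_roller')[:5]:
    P=wcloud(f,m['mask']&(f['img'].max(2)<45)); P=P[(abs(P[:,0]-.565)<.12)&(abs(P[:,1]-.28)<.05)&(P[:,2]<.07)]
    if len(P)>80: print(m['p'],len(P),fit(P,yaw0=np.radians(90.8)),P[:,2].max())
E
```

```text
[-0.44726154 -0.05072018  0.37034885] [0.56883223 0.28140552 0.38281807] 21.9
0.81 5224 (np.float64(90.6319116422037), array([0.56896754, 0.28213833]), np.float64(0.026880983266764937), np.float64(0.10850017419777304), np.float64(0.0006283789401662605)) 0.051143527362091844
```

View pics/w7.png

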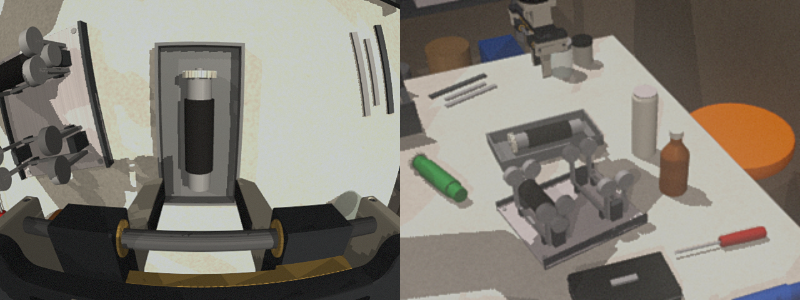

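The geared roller lies in the tray, in the left panel at (200,130), with its axis 27 mm up and centred. The plain roller is still in its clip, the other clip is empty and upright, and everything else stands where it did.

```bash
python3 -c "
from bench import robot
print(robot.sign_off())"
```

```text
the job is handed in; nothing more can be done
None
```

The geared roller is lying lengthwise in the grey tray and the job is handed in at about 22 s. It came out past the sprung -x jaw with a peak measured force of about 28 N, and slid about 15 mm down in the grip on the way out. The plain roller and everything else were left in place.

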